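# Open the combination lock and hold it up

### The job

Get the combination lock standing in the wooden rest ready for use: pull its dust cap straight up off the dial and set the cap down, mouth down, on the round cork mat. Then turn the dial clockwise, click by click, until it sits in the notch where its arrow points straight at the brass ridge beside the shackle, pull the shackle up open and lift the lock out of the rest by its shackle. Finish still holding it in the gripper, still and more than 5 cm clear above the rest, with the shackle open, and leave the other things on the bench where they are.

Things in the scene. Friction and masses are not known exactly. Their poses are not given: they have to be found in the camera images.
- rest: Wooden pocket screwed to the bench, 60 x 112 x 17 mm (x, y, z), in which the lock stands; walls 6 mm, floor 6 mm thick, about 2 mm play all round. Origin: centre of its underside, on the bench. Turned about the vertical, it and the lock alike.
- lock: Dark steel lock, loose, about 0.75 kg, body 44 x 96 x 40 mm (x, y, z). Origin: centre of its underside (6 mm above the bench in the rest). On its top: at own y = +19 mm the dial on a collar 48 mm across, 10 mm high; at y = -30 mm the shackle; between them at x = 0 a brass index ridge 10 mm long. Centre of mass near y = -15 mm: held by the shackle it hangs nearly level (tilt up to 0.2 rad).
- cap: Grey ribbed dust cap, loose, 35 g, over the dial: 60 mm across, 37 mm high, hollow below, on top a grip fin 30 mm along x, 12 mm thick along y, 21 mm high (58 mm in all). Origin: centre of its open mouth, on the lock's top at the start, x along the lock's x. Three sprung balls hold it: it comes straight up with 1 to 3 N over the first 10 mm and must rise 30 mm to clear the dial.
- mat: Round cork mat fixed to the bench, 100 mm across, 4 mm thick. Origin: centre of its underside.
- dial (a joint): Turn of the dial in rad: 0 when its arrow points at the brass ridge (opening notch); positive counter-clockwise from above, range -0.2 to 1.8. Click notches at 0, 0.52, 1.05 and 1.57; starts anywhere from 0.4 to 1.7; about 0.1 N m takes it over a click. Only within 0.1 rad of 0 is the shackle free; otherwise pulling it lifts the whole lock, shut.
- dial_grip (a point): Middle of the black bar grip on the dial, on its axis, 62 mm above the lock's underside. The bar is 10 mm thick, 34 mm long and 14 mm high (7 mm below to 7 mm above this point) on a disc 43 mm across. Its frame turns with the dial: the bar runs along its y axis, with the brass arrow at its -y end.
- shackle (a joint): Lift of the shackle out of the lock body in m: 0 shut, 0.020 fully open (a hard stop, after which the lock body comes along). It slides with about 1 N of friction; it has no spring.
- shackle_grip (a point): Middle of the shackle's flat top bar, 88 mm above the lock's underside when shut. The bar is 36 mm long along the lock's x, 9 mm thick along its y and 16 mm high; two 8 mm legs below it, 26 mm apart, with 40 mm of leg showing under the bar when shut. It moves with the shackle.
- spool: Bystander: loose wooden thread spool, 38 mm across, 42 mm high. Origin: centre of its underside.
- disc_pale: Bystander: loose pale turned wooden disc, 52 mm across, 18 mm high. Origin: centre of its underside.
- tape: Bystander: loose roll of masking tape, 90 mm across, 20 mm high. Origin: centre of its underside. Just to the left of it stands a tall lamp that belongs to the room (about x 0.42 to 0.6 m, y 0.24 to 0.42 m, 0.6 m high): an arm that comes from the left must pass it on the robot's side, drawn in to about 0.38 m from its base axis.
- disc_dark: Bystander: loose dark turned wooden disc, 60 mm across, 14 mm high. Origin: centre of its underside.

How it is judged:
On the way, in this order (a step that is already met when the one before it is completed fails the run):
1. the cap stands mouth down on the cork mat, let go (horizontal distance between cap and mat below 0.04 m and height (world z) of cap below 0.012 m and angle between cap's own z axis and vertical below 0.15 rad and contact force between the fingers and cap below 0.1 N), for 0.2 s.
2. the dial sits in the opening notch with the shackle still shut and the lock in its rest (value of joint dial between -0.14 and 0.14 rad and value of joint shackle below 0.004 m and height (world z) of lock below 0.012 m), for 0.2 s.
3. the shackle is pulled open (value of joint shackle above 0.016 m), for 0.1 s.
At the end, for the whole second after the job is handed in: Gripped at the shackle bar (over 2 N, TCP within 35 mm), shackle open over 16 mm, dial within 0.2 rad of its notch; lock still, within 0.4 rad of upright, underside over 60 mm above the bench, off the rest; cap upright on the mat, centres within 40 mm; then kept so (value of joint shackle above 0.016 m and height (world z) of lock above 0.06 m and angle between lock's own z axis and vertical below 0.4 rad and linear speed of lock below 0.05 m/s and contact force between the fingers and lock above 2 N and distance between the grasp point and shackle_grip below 0.035 m and contact force between lock and rest below 0.1 N and value of joint dial between -0.2 and 0.2 rad and horizontal distance between cap and mat below 0.04 m and height (world z) of cap below 0.012 m and angle between cap's own z axis and vertical below 0.15 rad); the arm keeps its last pose, push and grip.
It fails at once if a bystander (spool, discs, tape) is moved more than 25 mm (distance of any of spool, disc_pale, tape, disc_dark from where it was at the start of the episode above 0.025 m).
It fails at once if the lock is lifted out of the rest while its shackle is shut (height (world z) of lock above 0.03 m and value of joint shackle below 0.01 m).
It also fails if it takes over 67 s, if anything falls off the work surface, if the arm or the gripper's body presses on something with over 40 N, if the wrist force passes 120 N, or if a joint passes its speed limit or range.

### The arm

A 7-joint arm with a two-finger parallel gripper is mounted at the origin on a cart in front of the work surface, level with it; the furniture and walls round the work are solid. World frame = base frame: x ahead of the robot, y to its left, z up, the work surface at z = 0. Lengths are in m, angles in rad, forces in N, time in s.
With the tool pointing down it reaches from about 0.4 to 0.85 m from the base axis. Payload 10.4 kg.
Tool frame: the origin (TCP) lies between the finger pads, 19 mm behind the fingertips; this is the grasp point; z points along the fingers, y is the line along which they close (so a half turn about z gives the same grasp; the last joint's range is limited). The gripper opens to 85 mm and grips with 20 to 120 N. Pads are 22 mm wide; open, the fingers measure 114 mm over their backs; the gripper's body (76 mm by 85 mm) begins 54 mm behind the grasp point. The pads swing forward as they close: fully open they stand 13 mm farther back than shut.
Start: joints at [1.252, 0.332, -0.065, 1.46, 0.022, 1.35, -0.088], TCP at [0.182, -0.598, 0.25] pointing down, gripper open.
Joint ranges: [-2.6, 2.6], [-0.5, 2.12], [-1.47, 1.34], [0.16, 2.42], [-1.27, 4.41], [0.06, 2.06], [-2.6, 2.6]. Speed limits (rad/s): [2.22, 2.22, 2.79, 2.79, 3.14, 3.14, 3.14].

### API

Orientations are given as a unit quaternion [x, y, z, w].
In Python, from workcell import manip gives the robot as it stands.
- The arm moves only by the tool jog_arm, called after ">>>" in YAML: its name, and indented under it one key for each argument. Schema: {"type":"object","properties":{"motion":{"type":"array","items":{"type":"object","properties":{"drx":{"type":"number"},"dry":{"type":"number"},"drz":{"type":"number"},"sx":{"type":"number"},"sy":{"type":"number"},"sz":{"type":"number"},"aperture":{"type":"number"}},"additionalProperties":false,"required":["aperture"]},"minItems":1,"maxItems":20},"grip_force":{"type":"number"},"only":{"type":"string"},"quiet":{"type":"boolean"},"lines":{"type":"string"}},"required":["motion"],"additionalProperties":false}. motion is a list of rows, 1 to 20 of them, each an object with the fields drx, dry, drz (a rotation vector in rad), sx, sy, sz (the shift in units of 25 mm), aperture (the opening from 0.0 (shut) to 1.0 (fully open)); a field left out counts as zero (the opening has to be given); each row is the pose to reach, as a shift and turn from the pose commanded when the call began, along the tool's axes at that moment; what a row does not reach only later rows make up. A row lasts 1/8 s, in which the tool goes at most 0.0625 m and 0.188 rad, less where a joint would pass 70% of its speed; a pose out of reach is approached as far as the arm can. The fingers move at their own pace and stop on an object; grip_force is the grip in N (left out, the last holds). Time passes only in rows, so rows that do not move let the fingers close. The tool returns the time, the measured TCP pose, the force, the opening and the grip force at its end. only (a regular expression) keeps the lines of the reply that match it, lines (a string "A,B") keeps lines A to B, and quiet returns only ok. Input that does not fit is refused with a message, and nothing moves.
- manip.get_obs(): the state, without advancing time (a new reading comes with each control period).
- manip.camera(name): name is "scene" or "side" or "wrist"; returns the picture (384x512x3 uint8, blue, green, red); there is no depth.
- manip.calibration(name): a dict with "fx", "fy", "cx", "cy" (pixels), "world_from_camera" (4x4, takes a point from camera to world coordinates); the wrist camera has in their place "tool_from_camera" (4x4, takes a point from camera to tool coordinates, whose origin is the TCP and whose axes are the flange's). Camera axes: x right, y up, looking along -z (the intrinsics and any distortion apply to the point x, -y, -z); pixel columns grow to the right and rows downward; lengths in m; the calibration is good to about 2 mm. The wrist camera is an equidistant fisheye: a pixel r from the principal point sees the ray r / f radians off the axis. A picture is of the moment at which its call begins: read the wrist's pose just before it. calibration takes no time and is no camera call.
- manip.hand_in(): hands the job in; it is judged then, once.
The state is a dict: "clock": time; "joint_pos": joint angles; "joint_velocities": joint speeds; "tau": joint torques, N m; "position": TCP position; "ee_rot": TCP orientation; "ft_force": force on the tool from outside, world axes, zero at the start; "torque": the same for the moment, N m; "grip_width": opening from 0.0 (shut) to 1.0 (fully open); "grasp_force": force on a finger pad.
Only numpy, scipy, OpenCV 4.12 (cv2) and the standard library are available. Lean on these libraries where they do the work, as an engineer would, in place of code of your own. Each camera call takes 0.05 s, during which the arm holds its last target. There are 200 camera calls.

## Working session

There is one attempt and no reset: what is moved stays moved. The work goes in short steps, Python scripts to look and compute and a tool call to move; the robot and the scene stay as the last step left them, time stands still between calls to the robot, and variables do not carry over. Pictures are saved under pics/ and viewed, at most 10 in all, crops included, and the job is handed in when it is done.

```bash
ls; mkdir -p pics; python3 - <<'E'
from workcell import manip
import cv2,numpy as np
np.set_printoptions(precision=4,suppress=True)
for n in ("scene","side"):
    cv2.imwrite(f"pics/{n}0.png",manip.camera(n)); c=manip.calibration(n); print(n,c)
print(manip.calibration("wrist"))
o=manip.get_obs(); print(o)
E
```

```text
pics
workcell.py
scene {'fx': 423.9929445016785, 'fy': 423.9929445016785, 'cx': 247.32746286416258, 'cy': 192.72862413761692, 'world_from_camera': array([[-0.8213,  0.2795, -0.4974, -0.0603],
       [-0.5703, -0.3774,  0.7296,  0.7285],
       [ 0.0162,  0.8828,  0.4694,  0.6046],
       [ 0.    ,  0.    ,  0.    ,  1.    ]])}
side {'fx': 349.45109114207725, 'fy': 349.45109114207725, 'cx': 251.99466426794237, 'cy': 187.00504782968792, 'world_from_camera': array([[ 0.5004,  0.498 , -0.7082, -0.0786],
       [-0.8658,  0.2935, -0.4054, -0.4424],
       [ 0.0059,  0.816 ,  0.578 ,  0.5747],
       [ 0.    ,  0.    ,  0.    ,  1.    ]])}
{'fx': 297.3186396354542, 'fy': 297.3186396354542, 'cx': 252.44403059972055, 'cy': 190.8439577519355, 'tool_from_camera': array([[ 0.0003,  0.9608,  0.2774,  0.0709],
       [ 1.    , -0.0006,  0.001 , -0.0014],
       [ 0.0011,  0.2774, -0.9608, -0.1238],
       [ 0.    ,  0.    ,  0.    ,  1.    ]])}
{'clock': 0.1, 'joint_pos': array([ 1.2524,  0.3328, -0.0647,  1.4609,  0.0216,  1.3499, -0.0885]), 'joint_velocities': array([-0.0002, -0.0015, -0.0018, -0.0037,  0.0005,  0.0005,  0.0005]), 'tau': array([  0.0014, -62.675 ,   0.0493, -39.2429,   0.0163,   0.007 ,
        -0.    ]), 'position': array([ 0.1821, -0.5976,  0.2493]), 'ee_rot': array([ 0.9891,  0.1474, -0.0001, -0.0006]), 'ft_force': array([-0.2527, -0.6424, -0.2199]), 'torque': array([0.0137, 0.0212, 0.0336]), 'grasp_force': 0.0, 'grip_width': 1.0007446397184614}
```

```bash
python3 -c "
import cv2,numpy as np
a=cv2.imread('pics/scene0.png');b=cv2.imread('pics/side0.png')
cv2.imwrite('pics/s0b.png',cv2.resize(a,(800,600),interpolation=cv2.INTER_CUBIC));cv2.imwrite('pics/d0b.png',cv2.resize(b,(800,600),interpolation=cv2.INTER_CUBIC))"
```

```text
(no output)
```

View pics/s0b.png

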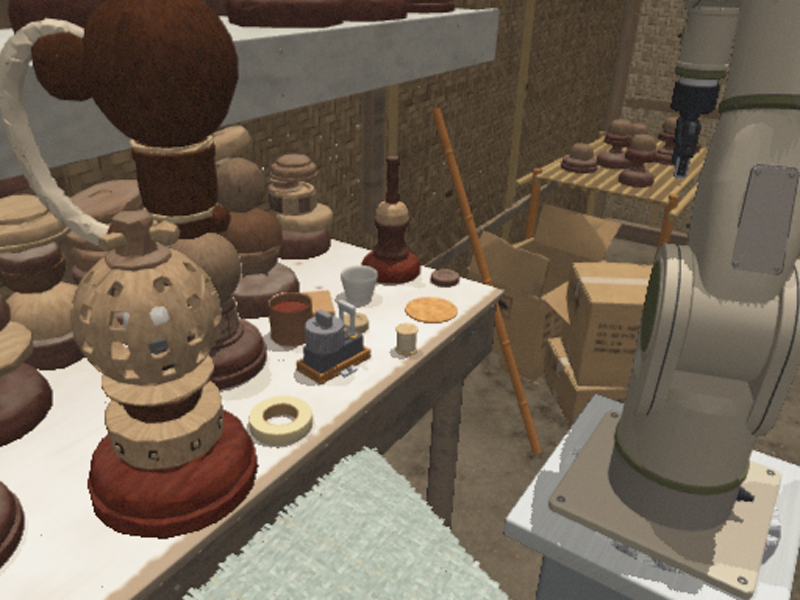

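View pics/d0b.png

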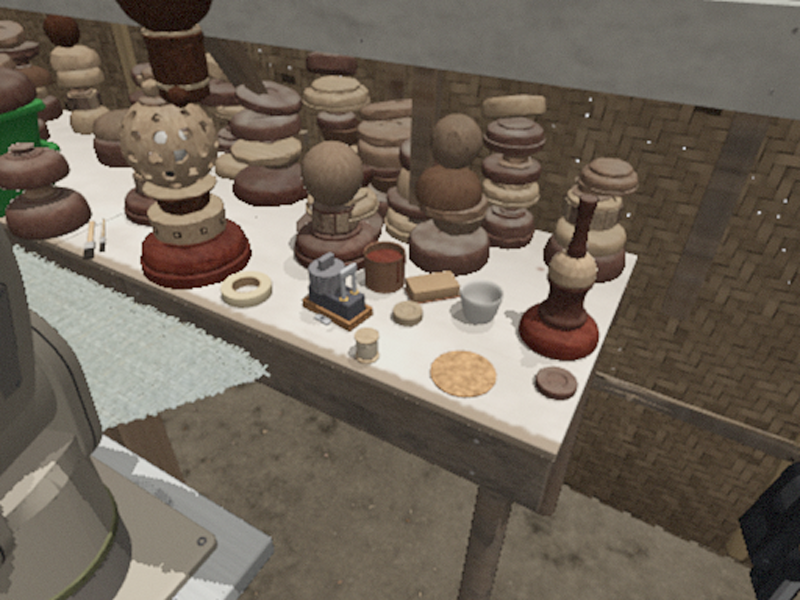

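The scene view shows the lock with cap at about (330,340) and the mat at (432,310), both in 800x600 scale. The side view shows the cap at (327,280), shackle at (350,285), mat at (463,373), spool at (367,345) and pale disc at (407,313). Next I'll take the measurements and zoom in on the lock.

```bash
cat > h.py <<'E'
from workcell import manip
import cv2,numpy as np
from scipy.spatial.transform import Rotation as R
np.set_printoptions(precision=4,suppress=True)
def ray(n,u,v,obs=None):
    c=manip.calibration(n); x=(u-c["cx"])/c["fx"]; y=(v-c["cy"])/c["fy"]
    if n=="wrist":
        r=np.hypot(x,y); s=np.sin(r)/r if r>1e-9 else 1; d=np.array([x*s,-y*s,-np.cos(r)])
        W=np.eye(4); W[:3,:3]=R.from_quat(obs["ee_rot"]).as_matrix(); W[:3,3]=obs["position"]; T=W@c["tool_from_camera"]
    else: d=np.array([x,-y,-1.]); T=c["world_from_camera"]
    d=T[:3,:3]@d; return T[:3,3],d/np.linalg.norm(d)
def onz(n,u,v,z,obs=None):
    o,d=ray(n,u,v,obs); return o+d*(z-o[2])/d[2]
def tri(r1,r2):
    (a,d),(b,e)=r1,r2; t=np.linalg.lstsq(np.c_[d,-e],b-a,rcond=None)[0]
    p,q=a+d*t[0],b+e*t[1]; return (p+q)/2,np.linalg.norm(p-q)
def tool(o,p):  # world vector -> tool axes
    return R.from_quat(o["ee_rot"]).inv().apply(p)
E
python3 - <<'E'
from h import *
for n,(x0,y0) in (("scene",(0,0)),("side",(0,0))):
    im=cv2.imread(f"pics/{n}0.png"); hsv=cv2.cvtColor(im,cv2.COLOR_BGR2HSV)
    m=cv2.inRange(hsv,(8,90,150),(20,255,255))
    k,l,s,c=cv2.connectedComponentsWithStats(m)
    for i in range(1,k):
        if s[i,4]>80: print(n,s[i],c[i],onz(n,*c[i],.004))
# approx tape/spool/discs
S=.64
print("tape",onz("scene",281*S,420*S,.01),onz("side",246*S,289*S,.01))
print("spool",onz("scene",406*S,326*S,.042),onz("side",367*S,333*S,.042))
print("pale",onz("side",407*S,312*S,.016)); print("dark",onz("side",556*S,382*S,.01))
a=cv2.imread("pics/scene0.png")[178:248,180:250]; b=cv2.imread("pics/side0.png")[155:215,185:245]
a=cv2.resize(a,(400,400),interpolation=cv2.INTER_CUBIC); b=cv2.resize(b,(400,400),interpolation=cv2.INTER_CUBIC)
cv2.imwrite("pics/z.png",np.hstack([a,b]))
E
```

```text
scene [137  81  20  12 134] [145.403   86.0672] [ 1.7691 -0.915   0.004 ]
scene [424 103  27  26  87] [436.8391 116.8276] [ 0.2959 -1.349   0.004 ]
scene [ 55 123  26  13 135] [ 67.7852 128.7926] [ 1.4928 -0.2254  0.004 ]
scene [  0 125  30  16 344] [ 12.3052 132.282 ] [ 1.6307 -0.0675  0.004 ]
scene [180 130  32  13 141] [198.5674 137.3972] [ 0.9995 -0.4745  0.004 ]
scene [  0 136  37  15 200] [ 17.775 143.7  ] [ 1.4958 -0.0132  0.004 ]
scene [375 138  21  20 171] [386.6608 145.9532] [ 0.3628 -0.8415  0.004 ]
scene [118 150  22  10 126] [130.3175 154.5952] [ 1.0803 -0.1943  0.004 ]
scene [  55  159   76   40 1428] [ 93.056  180.7458] [1.0121 0.0181 0.004 ]
scene [367 167  51  11 443] [391.8442 172.3883] [ 0.2686 -0.6136  0.004 ]
scene [  5 181  45  23 632] [ 27.6788 192.6392] [1.1003 0.1826 0.004 ]
scene [347 181  17  25 202] [357.0693 191.8218] [ 0.3097 -0.4095  0.004 ]
scene [374 181  40  14 452] [394.0133 187.292 ] [ 0.2275 -0.5081  0.004 ]
scene [194 186  20  15 172] [204.9767 192.3314] [ 0.6801 -0.131   0.004 ]
scene [259 190  34  16 421] [275.6675 197.7245] [ 0.4907 -0.229   0.004 ]
scene [  0 206  20  29 373] [  8.3834 218.3861] [1.0047 0.2935 0.004 ]
scene [ 72 219  11  11  98] [ 76.2857 224.6122] [0.8341 0.2068 0.004 ]
scene [ 65 228  72  31 841] [101.2473 247.409 ] [0.6988 0.2345 0.004 ]
scene [  68  244   73   39 1077] [104.9174 268.0576] [0.6276 0.2808 0.004 ]
side [276 225  41  29 944] [296.0021 238.947 ] [ 0.491  -0.2359  0.004 ]
tape [0.4848 0.1899 0.01  ] [0.4869 0.1877 0.01  ]
spool [ 0.4581 -0.092   0.042 ] [ 0.4601 -0.0875  0.042 ]
pale [ 0.5673 -0.0987  0.016 ]
dark [ 0.5374 -0.363   0.01  ]
```

View pics/z.png

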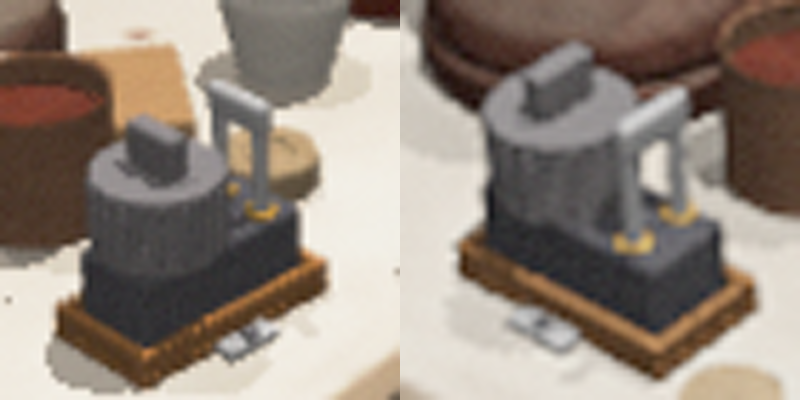

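Both zooms are clear. The fin's top face is at about scene (208,200) and side (209,164). The shackle bar's top is at scene (222,194) and side (223,171).

```bash
python3 - <<'E'
from h import *
A=lambda x,y:("scene",180+x/5.714,178+y/5.714); B=lambda x,y:("side",185+(x-400)/6.667,155+y/6.667)
for nm,a,b,z in (("fin",A(159,128),B(561,60),.104),("shk",A(240,92),B(655,108),.102)):
    print(nm,onz(*a,z),onz(*b,z),tri(ray(*a),ray(*b)))
# rest corners bottom edges: scene (60,338),(150,385),(325,290) ; side (460,275),(660,378),(755,310)
for p in (A(60,312),A(148,362),A(325,262)): print("restS",onz(*p,.017))
for p in (B(460,245),B(658,352),B(755,288)): print("restD",onz(*p,.017))
o=manip.get_obs(); print(R.from_quat(o["ee_rot"]).as_matrix())
E
```

```text
fin [0.5245 0.0401 0.104 ] [0.5307 0.0336 0.104 ] (array([0.5305, 0.0345, 0.1015]), np.float64(0.004085608231032806))
shk [ 0.5191 -0.0088  0.102 ] [ 0.5232 -0.0148  0.102 ] (array([ 0.5238, -0.0137,  0.0998]), np.float64(0.0028217726834690437))
restS [0.5554 0.0742 0.017 ]
restS [0.4999 0.0811 0.017 ]
restS [ 0.4861 -0.0274  0.017 ]
restD [0.5058 0.0728 0.017 ]
restD [ 0.4889 -0.035   0.017 ]
restD [ 0.542  -0.0456  0.017 ]
[[ 0.9566  0.2915 -0.0004]
 [ 0.2915 -0.9566  0.0012]
 [-0.0001 -0.0012 -1.    ]]
```

Careful with the scale: shifts go in units of 25 mm. That gives: -0.479 m is -19.16, 0.478 m is 19.12.

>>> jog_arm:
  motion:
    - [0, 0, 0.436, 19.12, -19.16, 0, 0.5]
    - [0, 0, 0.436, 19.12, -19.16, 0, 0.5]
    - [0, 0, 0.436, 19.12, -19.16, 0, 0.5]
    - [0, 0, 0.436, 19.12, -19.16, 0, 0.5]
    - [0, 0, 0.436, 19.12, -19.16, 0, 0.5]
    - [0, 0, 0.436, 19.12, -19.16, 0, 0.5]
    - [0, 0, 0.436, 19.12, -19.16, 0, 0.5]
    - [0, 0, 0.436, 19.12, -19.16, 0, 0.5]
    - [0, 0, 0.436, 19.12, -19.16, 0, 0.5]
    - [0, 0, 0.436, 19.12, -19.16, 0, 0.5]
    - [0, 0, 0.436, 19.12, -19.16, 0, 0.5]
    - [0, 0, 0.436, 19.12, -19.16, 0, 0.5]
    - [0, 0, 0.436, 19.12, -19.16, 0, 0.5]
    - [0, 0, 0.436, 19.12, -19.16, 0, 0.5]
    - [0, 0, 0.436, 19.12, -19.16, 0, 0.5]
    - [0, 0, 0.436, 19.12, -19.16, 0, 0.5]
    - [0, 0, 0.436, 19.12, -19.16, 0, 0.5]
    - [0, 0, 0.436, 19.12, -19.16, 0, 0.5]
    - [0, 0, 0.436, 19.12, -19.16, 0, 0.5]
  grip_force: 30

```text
refused: motion[0]: [0, 0, 0.436, 19.12, -19.16, 0, 0.5] is not of type 'object' (schema: type "object"). Nothing was moved.
```

Nothing moved. I misread the format; it is a list of objects with named fields. Resending.

>>> jog_arm:
  motion:
    - {"drz":0.436, "sx":19.12, "sy":-19.16, "aperture":0.5}
    - {"drz":0.436, "sx":19.12, "sy":-19.16, "aperture":0.5}
    - {"drz":0.436, "sx":19.12, "sy":-19.16, "aperture":0.5}
    - {"drz":0.436, "sx":19.12, "sy":-19.16, "aperture":0.5}
    - {"drz":0.436, "sx":19.12, "sy":-19.16, "aperture":0.5}
    - {"drz":0.436, "sx":19.12, "sy":-19.16, "aperture":0.5}
    - {"drz":0.436, "sx":19.12, "sy":-19.16, "aperture":0.5}
    - {"drz":0.436, "sx":19.12, "sy":-19.16, "aperture":0.5}
    - {"drz":0.436, "sx":19.12, "sy":-19.16, "aperture":0.5}
    - {"drz":0.436, "sx":19.12, "sy":-19.16, "aperture":0.5}
    - {"drz":0.436, "sx":19.12, "sy":-19.16, "aperture":0.5}
    - {"drz":0.436, "sx":19.12, "sy":-19.16, "aperture":0.5}
    - {"drz":0.436, "sx":19.12, "sy":-19.16, "aperture":0.5}
    - {"drz":0.436, "sx":19.12, "sy":-19.16, "aperture":0.5}
    - {"drz":0.436, "sx":19.12, "sy":-19.16, "aperture":0.5}
    - {"drz":0.436, "sx":19.12, "sy":-19.16, "aperture":0.5}
    - {"drz":0.436, "sx":19.12, "sy":-19.16, "aperture":0.5}
    - {"drz":0.436, "sx":19.12, "sy":-19.16, "aperture":0.5}
    - {"drz":0.436, "sx":19.12, "sy":-19.16, "aperture":0.5}
  grip_force: 30

```text
clock: 2.48
position: [0.4998, -0.0003, 0.25]
ee_rot: [0.998, -0.07, 0.0, 0.0]
ft_force: [1.5, 0.5, 0.4]
grip_width: 0.5
grasp_force: 0.0
```

```bash
python3 - <<'E'
from h import *
o=manip.get_obs(); im=manip.camera("wrist"); cv2.imwrite("pics/w1.png",im)
print(o["joint_pos"],o["position"],o["ee_rot"]); np.save("o1.npy",o,allow_pickle=True)
cv2.imwrite("pics/w1b.png",cv2.resize(im,(800,600),interpolation=cv2.INTER_CUBIC))
E
```

```text
[ 0.531   0.1026 -0.6554  1.7553  0.0648  1.3053 -1.8498] [ 0.4998 -0.0003  0.25  ] [ 0.9975 -0.07    0.      0.    ]
```

View pics/w1b.png

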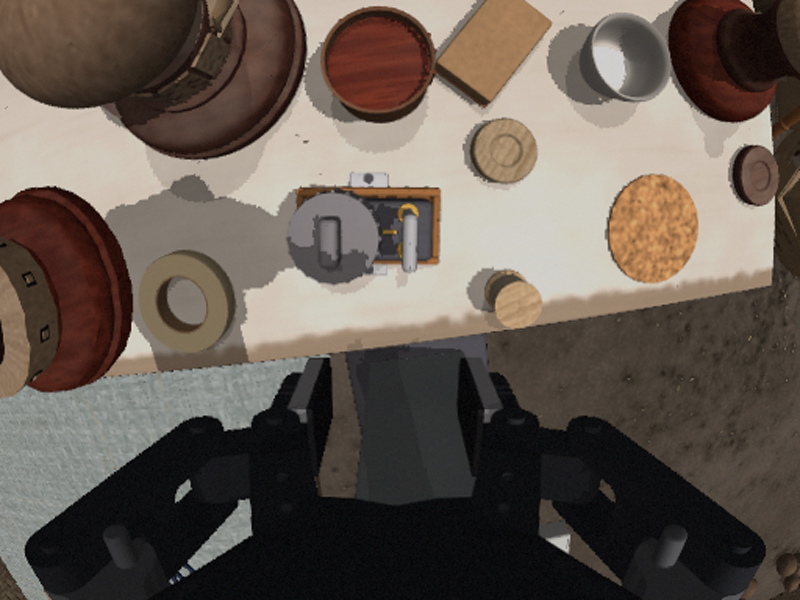

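The wrist view (800 scale) shows the fin top at about (329,241), the shackle bar top at (410,242), the mat at (653,228) and the rest spanning (297..440,188..265). The lock looks aligned with the image.

```bash
python3 - <<'E'
from h import *
o=np.load("o1.npy",allow_pickle=True).item(); im=cv2.imread("pics/w1.png"); s=.64
W=lambda x,y,z:onz("wrist",x*s,y*s,z,o)
hsv=cv2.cvtColor(im,cv2.COLOR_BGR2HSV)
m=cv2.inRange(hsv,(8,90,150),(20,255,255)); k,l,st,c=cv2.connectedComponentsWithStats(m)
i=[j for j in range(1,k) if 370<c[j][0]<450 and 110<c[j][1]<180 and st[j,4]>500][0]; print("mat",st[i],W(*(c[i]/s),.004))
fin=W(329,241,.104); sh=W(410,242,.102); print("fin",fin,"sh",sh, (fin-sh), "yaw",-np.arctan2((fin-sh)[0],(fin-sh)[1]))
print("cap top circle", W(334,238,.083))
print("rest",W(300,188,.017),W(440,188,.017),W(440,265,.017)); print("ridge",W(390,233,.048))
c=im[110:185,175:290]; cv2.imwrite("pics/w1c.png",cv2.resize(c,(800,522),interpolation=cv2.INTER_CUBIC))
E
```

```text
mat [ 390  112   57   69 3030] [ 0.496  -0.2305  0.004 ]
fin [0.5326 0.0358 0.104 ] sh [ 0.5248 -0.0114  0.102 ] [0.0078 0.0472 0.002 ] yaw -0.16347871542978465
cap top circle [0.5311 0.0358 0.083 ]
rest [0.5653 0.0658 0.017 ] [ 0.5494 -0.0407  0.017 ] [ 0.4894 -0.0333  0.017 ]
ridge [0.5242 0.0011 0.048 ]
```

View pics/w1c.png

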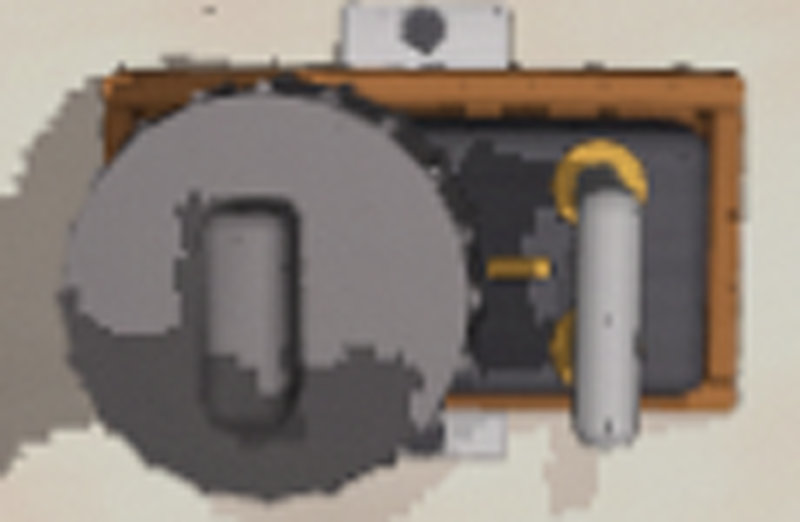

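Scaled: 0.146 m is 5.84, 0.12 m is 4.8.

>>> jog_arm:
  motion:
    - {"sx":1.04, "sy":-1.6, "sz":0.8, "aperture":0.42}
    - {"sx":1.04, "sy":-1.6, "sz":3.2, "aperture":0.42}
    - {"sx":1.04, "sy":-1.6, "sz":4.8, "aperture":0.42}
    - {"sx":1.04, "sy":-1.6, "sz":5.84, "aperture":0.42}
    - {"sx":1.04, "sy":-1.6, "sz":5.84, "aperture":0.42}
    - {"sx":1.04, "sy":-1.6, "sz":5.84, "aperture":0.42}
    - {"sx":1.04, "sy":-1.6, "sz":5.84, "aperture":0}
    - {"sx":1.04, "sy":-1.6, "sz":5.84, "aperture":0}
    - {"sx":1.04, "sy":-1.6, "sz":5.84, "aperture":0}
    - {"sx":1.04, "sy":-1.6, "sz":5.84, "aperture":0}
  grip_force: 40

```text
clock: 3.78
position: [0.5314, 0.0356, 0.1043]
ee_rot: [0.998, -0.07, 0.0, 0.0]
ft_force: [-0.3, -0.4, 4.9]
grip_width: 0.125
grasp_force: 42.3
```

```bash
python3 - <<'E'
from h import *
o=manip.get_obs(); print(o["position"],o["ft_force"],o["torque"],o["grasp_force"],o["grip_width"]*85)
E
```

```text
[0.5314 0.0356 0.1043] [-0.3269 -0.4043  4.9018] [-0.0978  0.1657 -0.0056] 42.25607514381409 10.63204490176458
```

Scaled: 0.27 m is 10.8, -0.1 m is -4.

>>> jog_arm:
  motion:
    - {"sz":-0.4, "aperture":0}
    - {"sz":-0.8, "aperture":0}
    - {"sz":-1.6, "aperture":0}
    - {"sz":-2.8, "aperture":0}
    - {"sz":-4, "aperture":0}
    - {"sz":-4, "aperture":0}
    - {"sy":10.8, "sz":-4, "aperture":0}
    - {"sy":10.8, "sz":-4, "aperture":0}
    - {"sy":10.8, "sz":-4, "aperture":0}
    - {"sy":10.8, "sz":-4, "aperture":0}
    - {"sy":10.8, "sz":-4, "aperture":0}
    - {"sy":10.8, "sz":-4, "aperture":0}
    - {"sy":10.8, "sz":-4, "aperture":0}
    - {"sy":10.8, "sz":-2, "aperture":0}
    - {"sy":10.8, "aperture":0}
    - {"sy":10.8, "sz":0.8, "aperture":0}
    - {"sy":10.8, "sz":0.8, "aperture":0}

```text
clock: 5.9
position: [0.4931, -0.2293, 0.0828]
ee_rot: [0.998, -0.069, -0.001, -0.001]
ft_force: [-0.1, -0.9, 0.9]
grip_width: 0.126
grasp_force: 41.7
```

```bash
python3 - <<'E'
from h import *
o=manip.get_obs(); print(o["position"],o["ft_force"],o["torque"],o["grasp_force"],o["grip_width"]*85)
im=manip.camera("side"); a=im[150:270,180:350]
cv2.imwrite("pics/side2.png",cv2.resize(a,(800,565),interpolation=cv2.INTER_CUBIC)); cv2.imwrite("pics/side2r.png",im)
E
```

```text
[ 0.4931 -0.2293  0.0828] [-0.0524 -0.9498  0.854 ] [ 0.0265 -0.03    0.0534] 41.72208845615387 10.693845040057031
```

View pics/side2.png

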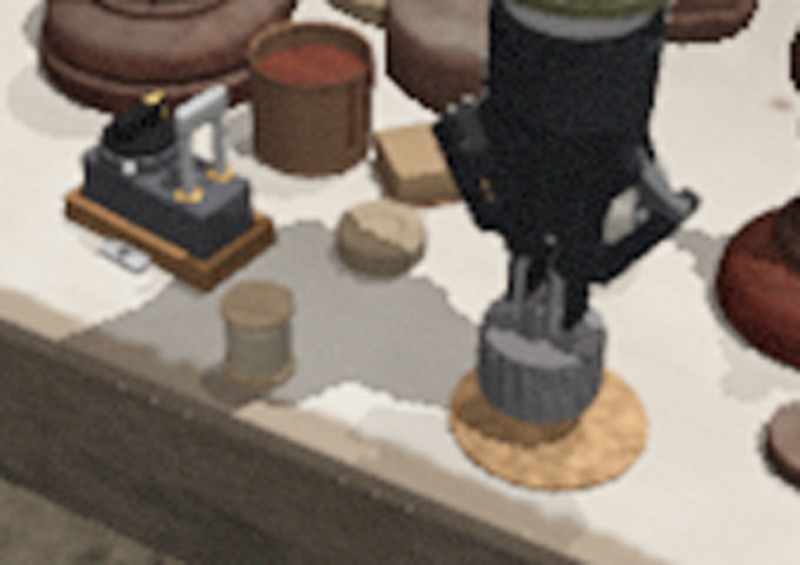

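The cap is held level above the mat, at about (540,370) in the crop. The bared dial's arrow points to the far side (+x), so its angle is near 1.57. I'll lower the cap and let it go.

>>> jog_arm:
  motion:
    - {"sz":0.48, "aperture":0}
    - {"sz":0.68, "aperture":0}
    - {"sz":0.82, "aperture":0}
    - {"sz":0.82, "aperture":0}
    - {"sz":0.82, "aperture":0}
    - {"sz":0.82, "aperture":0.4}
    - {"sz":0.82, "aperture":0.4}
    - {"sz":0.82, "aperture":0.4}
    - {"sz":0.82, "aperture":0.4}
    - {"sz":-1.2, "aperture":0.4}
    - {"sz":-3.6, "aperture":0.4}
    - {"sz":-6, "aperture":0.4}
    - {"sz":-7.2, "aperture":0.4}
    - {"sy":-9.6, "sz":-7.2, "aperture":0.4}
    - {"sy":-9.6, "sz":-7.2, "aperture":0.4}
    - {"sy":-9.6, "sz":-7.2, "aperture":0.4}
    - {"sy":-9.6, "sz":-7.2, "aperture":0.4}
    - {"sy":-9.6, "sz":-7.2, "aperture":0.4}
    - {"sy":-9.6, "sz":-7.2, "aperture":0.4}

```text
clock: 8.32
position: [0.5269, 0.0053, 0.2639]
ee_rot: [0.998, -0.07, -0.0, 0.0]
ft_force: [-0.6, 0.1, -0.1]
grip_width: 0.399
grasp_force: 0.0
```

```bash
python3 - <<'E'
from h import *
o=manip.get_obs(); print(o["joint_pos"],o["position"],o["ee_rot"])
im=manip.camera("wrist"); cv2.imwrite("pics/w2.png",im); np.save("o2.npy",o,allow_pickle=True)
cv2.imwrite("pics/w2b.png",cv2.resize(im[60:260,180:500],(800,500),interpolation=cv2.INTER_CUBIC))
E
```

```text
[ 0.5291  0.1672 -0.6913  1.6687  0.1096  1.3452 -1.891 ] [0.5269 0.0053 0.2639] [ 0.9975 -0.0701 -0.0001  0.0003]
```

View pics/w2b.png

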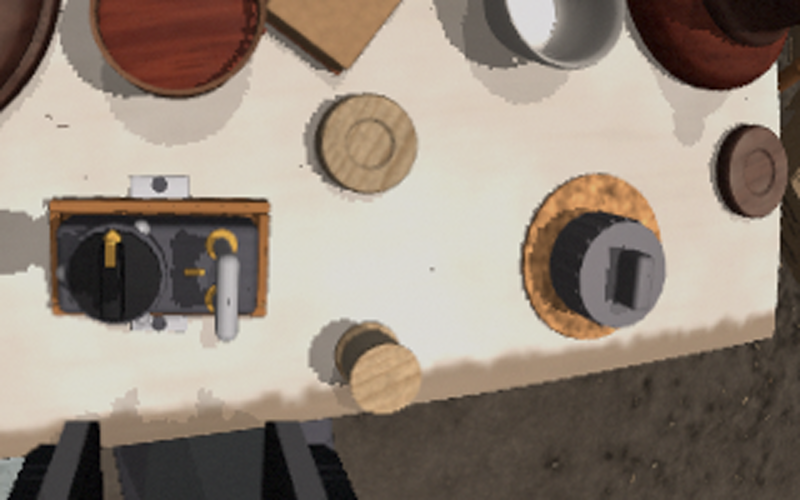

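The cap stands on the mat with its top at about (622,273) in the crop. The dial bar runs up the image with its arrow tip at (112,232) and the bar centre near (113,270). I'll measure all of these.

```bash
python3 - <<'E'
from h import *
o=np.load("o2.npy",allow_pickle=True).item(); im=cv2.imread("pics/w2.png")
W=lambda x,y,z:onz("wrist",180+x/2.5,60+y/2.5,z,o)
print("cap top",W(622,273,.041))
sh=W(228,296,.102); print("sh",sh)
hsv=cv2.cvtColor(im,cv2.COLOR_BGR2HSV); m=cv2.inRange(hsv,(15,120,100),(32,255,255)); m[:, :180]=0
k,l,st,c=cv2.connectedComponentsWithStats(m)
for i in range(1,k):
    if st[i,4]>5 and 190<c[i][0]<290 and 130<c[i][1]<200: print(st[i],c[i],onz("wrist",*c[i],.075 if c[i][0]<240 else .048,o))
# dial disc: dark blob
g=cv2.inRange(im,(0,0,0),(45,45,45)); g[:,:195]=0; g[:,250:]=0; g[:140]=0; g[200:]=0
k,l,st,c=cv2.connectedComponentsWithStats(g); i=1+np.argmax(st[1:,4]); print("disc",st[i],c[i],onz("wrist",*c[i],.061,o))
z=im[140:195,195:255]; cv2.imwrite("pics/w2c.png",cv2.resize(z,(640,587),interpolation=cv2.INTER_CUBIC))
E
```

```text
cap top [ 0.4943 -0.2289  0.041 ]
sh [ 0.525  -0.0115  0.102 ]
[222 152   6  15  63] [223.9048 158.7302] [0.5468 0.0349 0.075 ]
[263 152  12  11  59] [268.0508 155.661 ] [ 0.5388 -0.013   0.048 ]
[254 168   8   2  16] [257.5 168.5] [0.5255 0.0012 0.048 ]
[262 174   4  11  25] [263.6  179.04] [ 0.5119 -0.0042  0.048 ]
disc [206 152  38  37 991] [225.0061 170.6922] [0.5309 0.0376 0.061 ]
```

View pics/w2c.png

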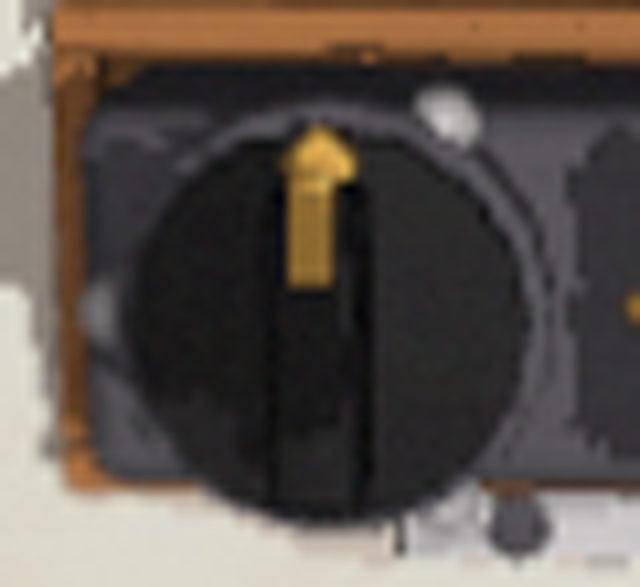

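Scaled: 0.06 m is 2.4, -0.031 m is -1.24.

>>> jog_arm:
  motion:
    - {"drz":-1.57, "sy":-1.24, "sz":2.4, "aperture":0.28}
    - {"drz":-1.57, "sy":-1.24, "sz":2.4, "aperture":0.28}
    - {"drz":-1.57, "sy":-1.24, "sz":2.4, "aperture":0.28}
    - {"drz":-1.57, "sy":-1.24, "sz":2.4, "aperture":0.28}
    - {"drz":-1.57, "sy":-1.24, "sz":2.4, "aperture":0.28}
    - {"drz":-1.57, "sy":-1.24, "sz":2.4, "aperture":0.28}
    - {"drz":-1.57, "sy":-1.24, "sz":2.4, "aperture":0.28}
    - {"drz":-1.57, "sy":-1.24, "sz":2.4, "aperture":0.28}
    - {"drz":-1.57, "sy":-1.24, "sz":2.4, "aperture":0.28}

```text
clock: 9.5
position: [0.5314, 0.0347, 0.2038]
ee_rot: [0.755, 0.656, -0.0, 0.0]
ft_force: [-0.2, 0.3, -0.5]
grip_width: 0.278
grasp_force: 0.0
```

>>> jog_arm:
  motion:
    - {"drz":-1.57, "aperture":0.28}
    - {"drz":-1.57, "aperture":0.28}
    - {"drz":-1.57, "aperture":0.28}
    - {"drz":-1.57, "aperture":0.28}
    - {"drz":-1.57, "aperture":0.28}
    - {"drz":-1.57, "aperture":0.28}
    - {"drz":-1.57, "aperture":0.28}
    - {"drz":-1.57, "aperture":0.28}
    - {"drz":-1.57, "aperture":0.28}
    - {"drz":-1.57, "aperture":0.28}

```text
clock: 10.75
position: [0.5313, 0.035, 0.2037]
ee_rot: [0.072, 0.997, -0.0, -0.0]
ft_force: [0.5, 0.2, -0.2]
grip_width: 0.28
grasp_force: 0.0
```

```bash
python3 - <<'E'
from h import *
o=manip.get_obs(); print(o["joint_pos"],o["position"],R.from_quat(o["ee_rot"]).as_matrix()); print(tool(o,np.array([.531,.036,.083])-o["position"]))
E
```

```text
[ 0.8352  0.3849 -1.1832  1.7232  0.3707  1.2866  0.9964] [0.5313 0.035  0.2037] [[-0.9895  0.1444 -0.0005]
 [ 0.1444  0.9895 -0.0003]
 [ 0.0005 -0.0004 -1.    ]]
[0.0004 0.001  0.1207]
```

Scaled: 0.12 m is 4.8, 0.001 m is 0.04.

>>> jog_arm:
  motion:
    - {"sy":0.04, "sz":2, "aperture":0.28}
    - {"sy":0.04, "sz":3.6, "aperture":0.28}
    - {"sy":0.04, "sz":4.4, "aperture":0.28}
    - {"sy":0.04, "sz":4.8, "aperture":0.28}
    - {"sy":0.04, "sz":4.8, "aperture":0.28}
    - {"sy":0.04, "sz":4.8, "aperture":0}
    - {"sy":0.04, "sz":4.8, "aperture":0}
    - {"sy":0.04, "sz":4.8, "aperture":0}
    - {"sy":0.04, "sz":4.8, "aperture":0}
  grip_force: 40

```text
clock: 11.88
position: [0.5322, 0.0374, 0.0852]
ee_rot: [0.071, 0.997, -0.0, 0.001]
ft_force: [-1.2, -1.5, 5.7]
grip_width: 0.099
grasp_force: 42.2
```

```bash
python3 - <<'E'
from h import *
o=manip.get_obs(); print(o["position"],o["ft_force"],o["torque"],o["grasp_force"],o["grip_width"]*85)
E
```

```text
[0.5322 0.0374 0.0852] [-1.2466 -1.4816  5.6566] [-0.3289  0.2505 -0.0601] 42.207276821136475 8.3766889372247
```

Scaled: -0.0015 m is -0.06, 0.001 m is 0.04.

>>> jog_arm:
  motion:
    - {"drz":0.15, "sy":0.04, "sz":-0.06, "aperture":0}
    - {"drz":0.3, "sy":0.04, "sz":-0.06, "aperture":0}
    - {"drz":0.45, "sy":0.04, "sz":-0.06, "aperture":0}
    - {"drz":0.6, "sy":0.04, "sz":-0.06, "aperture":0}
    - {"drz":0.75, "sy":0.04, "sz":-0.06, "aperture":0}
    - {"drz":0.9, "sy":0.04, "sz":-0.06, "aperture":0}
    - {"drz":1.05, "sy":0.04, "sz":-0.06, "aperture":0}
    - {"drz":1.2, "sy":0.04, "sz":-0.06, "aperture":0}
    - {"drz":1.35, "sy":0.04, "sz":-0.06, "aperture":0}
    - {"drz":1.5, "sy":0.04, "sz":-0.06, "aperture":0}
    - {"drz":1.58, "sy":0.04, "sz":-0.06, "aperture":0}
    - {"drz":1.58, "sy":0.04, "sz":-0.06, "aperture":0}
    - {"drz":1.58, "sy":0.04, "sz":-0.06, "aperture":0}

```text
clock: 13.5
position: [0.531, 0.0373, 0.0853]
ee_rot: [0.759, 0.652, -0.001, 0.0]
ft_force: [-2.4, -4.5, -3.2]
grip_width: 0.097
grasp_force: 41.1
```

```bash
python3 - <<'E'
from h import *
o=manip.get_obs(); print(o["joint_pos"],o["position"],o["ft_force"],o["torque"],o["grasp_force"],o["grip_width"]*85)
E
```

```text
[ 0.5003  0.3956 -0.7682  1.8524  0.3209  1.0228 -0.5514] [0.531  0.0373 0.0853] [-2.3632 -4.5389 -3.2128] [-1.1257  0.4286  0.0257] 41.09208047389984 8.27467088233324
```

Scaled: -0.12 m is -4.8, -0.03 m is -1.2.

>>> jog_arm:
  motion:
    - {"aperture":0.3}
    - {"aperture":0.3}
    - {"aperture":0.3}
    - {"sz":-1.2, "aperture":0.3}
    - {"sz":-3.2, "aperture":0.3}
    - {"sz":-4.8, "aperture":0.3}
    - {"drz":-1.58, "sz":-4.8, "aperture":0.3}
    - {"drz":-1.58, "sz":-4.8, "aperture":0.3}
    - {"drz":-1.58, "sz":-4.8, "aperture":0.3}
    - {"drz":-1.58, "sz":-4.8, "aperture":0.3}
    - {"drz":-1.58, "sz":-4.8, "aperture":0.3}
    - {"drz":-1.58, "sz":-4.8, "aperture":0.3}
    - {"drz":-1.58, "sz":-4.8, "aperture":0.3}
    - {"drz":-1.58, "sz":-4.8, "aperture":0.3}
    - {"drz":-1.58, "sz":-4.8, "aperture":0.3}
    - {"drz":-1.58, "sz":-4.8, "aperture":0.3}
    - {"drz":-1.58, "sz":-4.8, "aperture":0.3}

```text
clock: 15.62
position: [0.5316, 0.0387, 0.2055]
ee_rot: [0.072, 0.997, -0.0, 0.0]
ft_force: [0.4, 0.0, 0.7]
grip_width: 0.299
grasp_force: 0.0
```

```bash
python3 - <<'E'
from h import *
o=manip.get_obs(); print(o["joint_pos"],o["position"]); np.save("o3.npy",o,allow_pickle=True)
im=manip.camera("wrist"); cv2.imwrite("pics/w3.png",im)
s=manip.camera("side")[150:215,185:255]; cv2.imwrite("pics/w3b.png",np.hstack([cv2.resize(im,(480,360)),cv2.resize(s,(320,360),interpolation=cv2.INTER_CUBIC)]))
E
```

```text
[ 0.7517  0.3305 -1.0683  1.7228  0.3026  1.2684  1.0416] [0.5316 0.0387 0.2055]
```

View pics/w3b.png

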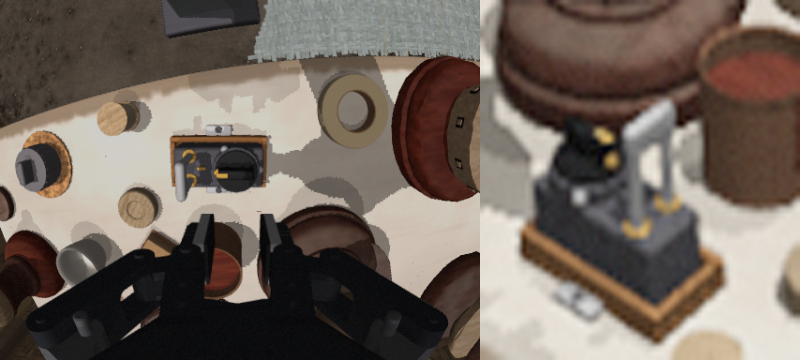

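In the wrist view the arrow, at about (221,175), now points at the shackle and ridge. I'll measure its angle and the shackle's position.

```bash
python3 - <<'E'
from h import *
o=np.load("o3.npy",allow_pickle=True).item(); im=cv2.imread("pics/w3.png")
hsv=cv2.cvtColor(im,cv2.COLOR_BGR2HSV); m=cv2.inRange(hsv,(15,110,90),(32,255,255))
k,l,st,c=cv2.connectedComponentsWithStats(m)
for i in range(1,k):
    if st[i,4]>4 and 180<c[i][0]<290 and 140<c[i][1]<210:
        ys,xs=np.where(l==i); z=.075 if c[i][0]>225 else .048
        P=np.array([onz("wrist",x,y,z,o)[:2] for x,y in zip(xs,ys)]); u=np.linalg.svd(P-P.mean(0))[2][0]
        print(st[i],P.mean(0),"axis",u,"angle from -y",np.arctan(u[0]/u[1]))
g=cv2.inRange(im,(110,110,110),(210,210,210)); g[:,:184]=0;g[:,204:]=0;g[:165]=0;g[220:]=0
k,l,st,c=cv2.connectedComponentsWithStats(g); i=1+np.argmax(st[1:,4]); p=onz("wrist",*c[i],.102,o); print("shackle",st[i],c[i],p)
for q in (p,np.array([.5245,-.012,0])): q[2]=.096; print(tool(o,q-o["position"]))
E
```

```text
[195 159  14  15  89] [ 0.5092 -0.0054] axis [0.8416 0.5401] angle from -y 1.0001959898345258
[210 178   9   3  21] [0.5251 0.0029] axis [-0.2298 -0.9732] angle from -y 0.23182744144560252
[228 180  15  11  91] [0.5281 0.0252] axis [-0.5057 -0.8627] angle from -y 0.5302177840501755
[199 185  11  14  73] [ 0.5349 -0.0078] axis [0.953  0.3031] angle from -y 1.2628255679835316
shackle [184 174  20  46 589] [192.0357 201.0136] [ 0.5283 -0.0089  0.102 ]
[-0.0036 -0.0475  0.1095]
[-0.0002 -0.0512  0.1095]
```

```bash
python3 - <<'E'
from h import *
o=np.load("o3.npy",allow_pickle=True).item(); im=cv2.imread("pics/w3.png")
m=cv2.inRange(cv2.cvtColor(im,cv2.COLOR_BGR2HSV),(15,110,90),(32,255,255))
for r in m[174:196,206:250]: print("".join("#" if v else "." for v in r))
v=im[174:210,224:282].max(2)
print()
for r in v: print("".join(" .:-=+*%@"[min(8,int(x)//9)] for x in r))
E
```

```text
............................................
............................................
............................................
............................................
....###.....................................
....#########...............................
....#########............#..................
........................###.................
.......................####.................
......................#####.................
......................#####.................
......................###############.......
#......................##############.......
##......................#############.......
###......................############.......
###......................############.......
.###.........................#######........
####........................................
####........................................
####........................................
####........................................
###.........................................

*%@@@@%===--------------------------------------:=+==+=+=%
++@@@@+===-------:------------------------------:-
[... 1314 characters left out ...]
%%%@@+=============================--+*%%%%***%%@@@
@@@@@@@@+*+@@*==========================--+@@@@@@@@@@@@@@@
@@@@@@@@@@%@@@@+========================+@@@@@@@@@@@@@@@@@
@@@@@@@@@@@@@@@@*+======================@@@@@@@@@@@@@@@@@@
@@@@@@@@@@@@@@@@@@+===========-======+%@@@@@@@@@@@@@@@@@@@
@@@@@@@@@@@@@@@@@@@@**========--=++*@@@@@@@@@@@@@@@@@@@@@@
@@@@@@@@@@@@@@@@@@@@@@@@@**+++*@@@@@@@@@@@@@@@@@@@@@@@@@@@
@@@@@@@@@@@@@@@@@@@@@@@@@@@@@@@@@@@@@@@@@@@@@@@@@@@@@@@@@@
@@@@@@@@@@@@@@@@@@@@@@@@@@@@@@@@@@@@@@@@@@@@@@@@@@@@@@@@@@
@@@@@@@@@@@@@@@@@@@@@@@@@@@@@@@@@@@@@@@@@@@@@@@@@@@@@@@@@@
@@@@@@@@@@@@@@@@@@@@@@@@@@@@@@@@@@@@@@@@@@@@@@@@@@@@@@@@@@
@@@@@@@@@@@@@@@@@@@@@@@@@@@@@@@@@@@@@@@@@@@@@@@@@@@@@@@@@@
```

The bar's edges run exactly along the tool/lock y axis, so the dial is in its notch. Next I'll grasp the shackle.

>>> jog_arm:
  motion:
    - {"sy":-2.02, "sz":1.2, "aperture":0.28}
    - {"sy":-2.02, "sz":3.2, "aperture":0.28}
    - {"sy":-2.02, "sz":4, "aperture":0.28}
    - {"sy":-2.02, "sz":4.36, "aperture":0.28}
    - {"sy":-2.02, "sz":4.36, "aperture":0.28}
    - {"sy":-2.02, "sz":4.36, "aperture":0}
    - {"sy":-2.02, "sz":4.36, "aperture":0}
    - {"sy":-2.02, "sz":4.36, "aperture":0}
    - {"sy":-2.02, "sz":4.36, "aperture":0}
    - {"sy":-2.02, "sz":4.36, "aperture":0}
  grip_force: 70

```text
clock: 16.98
position: [0.5254, -0.0109, 0.098]
ee_rot: [0.071, 0.997, 0.0, 0.001]
ft_force: [-1.7, 1.5, 7.5]
grip_width: 0.093
grasp_force: 68.9
```

```bash
python3 - <<'E'
from h import *
o=manip.get_obs(); print(o["position"],o["ft_force"],o["torque"],o["grasp_force"],o["grip_width"]*85)
E
```

```text
[ 0.5254 -0.0109  0.098 ] [-1.6503  1.4669  7.4727] [ 0.3417  0.2573 -0.1198] 68.91366004943848 7.866960581208739
```

Scaled: -0.016 m is -0.64, -0.012 m is -0.48.

>>> jog_arm:
  motion:
    - {"sz":-0.16, "aperture":0}
    - {"sz":-0.32, "aperture":0}
    - {"sz":-0.48, "aperture":0}
    - {"sz":-0.64, "aperture":0}
    - {"sz":-0.64, "aperture":0}
    - {"sz":-0.64, "aperture":0}
  grip_force: 70

```text
clock: 17.73
position: [0.5246, -0.0113, 0.1126]
ee_rot: [0.071, 0.997, 0.0, 0.0]
ft_force: [2.9, 2.4, 0.7]
grip_width: 0.092
grasp_force: 68.5
```

```bash
python3 - <<'E'
from h import *
o=manip.get_obs(); print(o["position"],o["ft_force"],o["torque"],o["grasp_force"])
E
```

```text
[ 0.5246 -0.0113  0.1126] [2.8641 2.3608 0.6571] [ 0.5337 -0.7731 -0.0001] 68.50605010986328
```

The wrench shows no lock weight, so the shackle is sliding open. I'll carry on to the stop and lift.

Scaled: -0.11 m is -4.4, -0.026 m is -1.04.

>>> jog_arm:
  motion:
    - {"sz":-0.16, "aperture":0}
    - {"sz":-0.28, "aperture":0}
    - {"sz":-0.28, "aperture":0}
    - {"sz":-0.48, "aperture":0}
    - {"sz":-0.72, "aperture":0}
    - {"sz":-1.04, "aperture":0}
    - {"sz":-1.44, "aperture":0}
    - {"sz":-2, "aperture":0}
    - {"sz":-2.6, "aperture":0}
    - {"sz":-3.2, "aperture":0}
    - {"sz":-3.8, "aperture":0}
    - {"sz":-4.4, "aperture":0}
    - {"sz":-4.6, "aperture":0}
    - {"sz":-4.6, "aperture":0}
    - {"sz":-4.6, "aperture":0}
    - {"sz":-4.6, "aperture":0}
    - {"sz":-4.6, "aperture":0}
  grip_force: 90

```text
clock: 19.85
position: [0.5243, -0.0114, 0.2272]
ee_rot: [0.071, 0.997, 0.0, -0.0]
ft_force: [0.4, 0.5, -7.9]
grip_width: 0.08
grasp_force: 91.4
```

```bash
python3 - <<'E'
from h import *
o=manip.get_obs(); print(o["position"],o["ft_force"],o["torque"],o["grasp_force"])
s=manip.camera("side")[100:270,170:350]; cv2.imwrite("pics/f.png",cv2.resize(s,(635,600),interpolation=cv2.INTER_CUBIC))
E
```

```text
[ 0.5243 -0.0114  0.2272] [ 0.3853  0.5148 -7.8657] [-0.1473 -0.0155 -0.0326] 91.35018467903137
```

View pics/f.png

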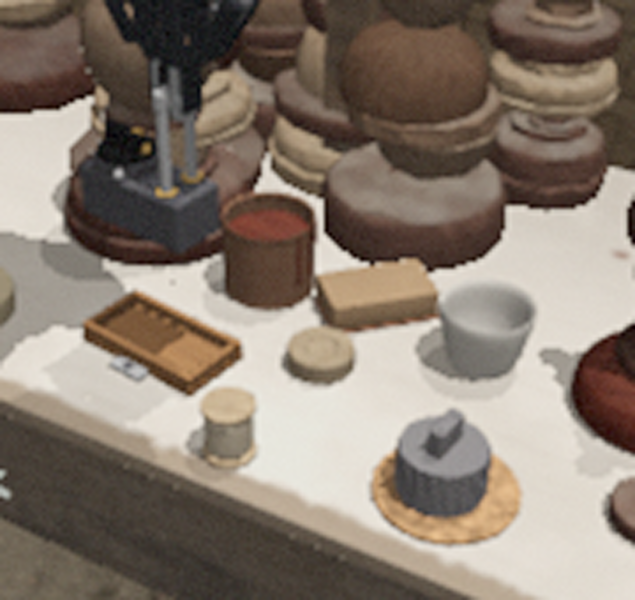

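The lock, at about (150,190), hangs level and clear of the empty rest at (160,340). Its shackle legs are extended, and the cap stands on the mat at (443,470). The 7.9 N on the wrist matches the lock's weight, so I'm handing in.

```bash
python3 -c "
from workcell import manip
print(manip.hand_in())"
```

```text
the job is handed in; nothing more can be done
None
```

Job handed in, with no verdict returned: at the last check the cap stood mouth down on the cork mat, the dial was in its opening notch, and the lock hung still by its open shackle, well clear of the rest.

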